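Draw the spirit level out of the half-closed carton

ROBOT

A 6-joint arm with a two-finger parallel gripper is mounted at the origin on the work surface. World frame = base frame: x ahead of the robot, y to its left, z up, the work surface at z = 0. Lengths are in mm, angles in rad, forces in N, time in s.
With the tool pointing down it reaches from about 325 to 850 mm from the base axis. Payload 4.4 kg.
Tool frame: the origin (TCP) lies on the centre line of the jaws, within the pads' length; the fingertips stand 25 mm ahead of it and the grasp point (between the pads) lies 6 mm ahead of it; z points along the fingers, y is the line along which they close (so a half turn about z gives the same grasp; the last joint's range is limited). The gripper opens to 94 mm and grips with 3 to 60 N. Pads are 16 mm wide; open, the fingers measure 119 mm over their backs; the gripper's body (75 mm by 177 mm) begins 78 mm behind the grasp point.
Start: joints at [-1.435, 0.207, 1.542, -0, 1.393, -0.15], TCP at [162.646, -551.519, 230.447] pointing down, gripper open.
Joint ranges: [-2.73, 2.73], [-0.86, 2.22], [0.23, 2.46], [-1.11, 4.25], [0.08, 2.63], [-2.82, 2.82]. Speed limits (rad/s): [2.79, 2.79, 3.14, 3.14, 3.14, 3.14].

INTERFACE

Orientations are given as a rotation vector (axis times angle).
In Python, from plant import ctrl gives the robot as it stands.
- The arm moves only by the tool drive_tool, never from a script. Its argument "steps" is one flat list of numbers, 5 for each row, row after row: the opening, from 0 (shut) to 1 (fully open), then the shift along the tool's x, y, z in m, then the turn about the tool's z in rad. In form: [grip, x, y, z, spin, grip, x, y, z, spin, ...]. A call has 1 to 8 rows; each row shifts and turns the commanded pose from where the row before left it, along the tool's axes as they then stand; what a row does not reach is not made up. A row lasts 1/8 s, in which the tool goes at most 62.5 mm and 10.7 degrees, less where a joint would pass 70% of its speed; a pose out of reach is approached as far as the arm can. A call is refused whole if a number of a shift passes 0.0625 or a number of a turn 0.188, either way. A call with a gripper value outside its range is refused whole. The fingers move at their own pace and stop on an object; "squeeze" is the grip in N (left out, the last holds). Time passes only in rows, so rows that do not move let the fingers close. It gives the time, the measured TCP pose, the force, the opening and the grip force at its end, in the units of the state.
- ctrl.get_state(): the state, without advancing time (a new reading comes with each control period).
- ctrl.camera(name): name is "scene" or "top" or "wrist"; returns a dict with "image" (480x640x3 uint8, blue, green, red), "mtx" (3x3 intrinsics, pixels), "dist" ([k1, k2, p1, p2, k3] as OpenCV has them; the pictures are not rectified), "cam_to_world" (4x4, takes a point from camera to world coordinates); the wrist camera has in their place "tool_from_camera" (4x4, takes a point from camera to tool coordinates, whose origin is the TCP and whose axes are the flange's). Camera axes: x right, y down, z forward; pixel columns grow to the right and rows downward; lengths in mm; the calibration is good to about 2 mm. A picture is of the moment at which its call begins: read the wrist's pose just before it. There is no depth.
- ctrl.hand_in(): hands the job in; it is judged then, once.
The state is a dict: "t": time; "joints": joint angles; "qvel": joint speeds; "joint_efforts": joint torques, N m; "tool_pos": TCP position; "eef_rot": TCP orientation; "contact_force": force on the tool from outside, world axes, zero at the start; "wrist_torque": the same for the moment, N m; "finger_gap": opening from 0.0 (shut) to 1.0 (fully open); "finger_force": force on a finger pad.
Only numpy, scipy, OpenCV 4.12 (cv2) and the standard library are available. Lean on these libraries where they do the work, as an engineer would, in place of code of your own. Each camera call takes 0.05 s, during which the arm holds its last target. There are 200 camera calls.

TASK

Get the spirit level out of the cardboard carton: its mouth between the taped-down end flaps is shorter than the level, so tilt the level and draw it out end first. Finish while still holding it in the gripper, at rest, with the whole level at least 6 cm above the top of the carton and touching nothing else. Leave the tape measure in the carton and do not disturb the mug, the roll of parcel tape or the stapler on the desk.

Things in the scene. Friction and masses are not known exactly. Their poses are not given: they have to be found in the camera images.
- carton: Brown cardboard carton, fixed, rigid, 400 mm long (its x) x 230 mm wide (its y; 242 over the side flaps hanging outside) x 120 mm high (z up). Walls, floor and flaps 5 mm thick: inner floor 5 mm above the desk, inside 390 x 220 mm. Both ends of the top are closed by a flat flap; the middle is open (see mouth). Origin: centre of the underside, on the desk.
- mouth (a point): Centre of the carton's mouth at the height of the flaps' top, 120 mm above the desk; axes as the carton's. The mouth is 155 mm (x) x 220 mm (y); the flaps, underside 115 mm above the desk, cover the rest on either side in x.
- level: Spirit level: straight rigid aluminium bar, black end caps, 260 mm long (its x), 24 mm thick (its y), 44 mm high (its z), standing on its long edge on the carton's floor, roughly along the carton's x, one or both ends under the flaps. About 0.26 kg (30% less to 40% more), centre of mass in the middle. Origin: centre of its underside.
- end_a (a point): Centre of the level's end face at its +x end (130 mm from the middle, 22 mm above its underside).
- end_b (a point): Centre of the level's end face at its -x end (130 mm from the middle, 22 mm above its underside).
- tape_measure: Black pocket tape measure, loose, 62 (x) x 30 (y) x 60 mm high, standing in the carton against its +y wall near the +x flap. Origin: centre of its underside. It stays in the carton.
- mug: White mug, loose on the desk beside the carton, 82 mm across, 95 mm high, handle towards its +y. Origin: centre of its underside.
- parcel_tape: Roll of parcel tape, loose on the desk beside the carton, lying flat, 110 mm across, 48 mm high. Origin: centre of its underside.
- stapler: Black stapler, loose on the desk off one end of the carton, 150 (x) x 36 (y) x about 55 mm high. Origin: centre of its underside.

How it is judged (in metres and radians):
On the way:
1. the level leans through the mouth: one end above the flaps, the other still below them inside the carton (((z of end_a in the frame of mouth above 0 m and z of end_b in the frame of mouth below -0.01 m) or (z of end_b in the frame of mouth above 0 m and z of end_a in the frame of mouth below -0.01 m))), for 0.2 s.
At the end, for the whole second after the job is handed in: The level is held by the fingers (more than 2 N), at rest (under 0.03 m/s and 0.2 rad/s), the centres of both its end faces more than 58 mm above the top of the carton's flaps, touching neither the carton nor the tape measure; the tape measure is still inside the carton (z of each of end_a, end_b in the frame of mouth above 0.058 m and contact force between the fingers and level above 2 N and contact force between level and carton below 0.1 N and contact force between level and tape_measure below 0.1 N and linear speed of level below 0.03 m/s and angular speed of level below 0.2 rad/s and z of tape_measure in the frame of carton below 0.08 m and x of tape_measure in the frame of carton between -0.2 and 0.2 m and y of tape_measure in the frame of carton between -0.115 and 0.115 m); the arm keeps its last pose, push and grip.
It fails at once if the mug was moved more than 30 mm (distance of mug from where it was at the start of the episode above 0.03 m).
It fails at once if the roll of parcel tape was moved more than 30 mm (distance of parcel_tape from where it was at the start of the episode above 0.03 m).
It fails at once if the stapler was moved more than 30 mm (distance of stapler from where it was at the start of the episode above 0.03 m).
It also fails if it takes over 45 s, if anything falls off the work surface, if the arm or the gripper's body presses on something with over 40 N, if the wrist force passes 120 N, or if a joint passes its speed limit or range.

## Working session

There is one attempt and no reset: what is moved stays moved. The work goes in short steps, Python scripts to look and compute and a tool call to move; the robot and the scene stay as the last step left them, time stands still between calls to the robot, and variables do not carry over. Pictures are saved under pics/ and viewed, at most 10 in all, crops included, and the job is handed in when it is done.

Besides the shell and the picture viewer there is one more tool, called by a JSON object that holds its "op" and its "data", one argument or row to a line. drive_tool: Moves the arm, as the interface text tells. Its arguments: {"type":"object","properties":{"steps":{"type":"array","items":{"type":"number"}},"squeeze":{"type":"number"}},"required":["steps"]}

```bash
ls; mkdir -p pics; python3 - <<'E'
from plant import ctrl
import cv2,numpy as np
s=ctrl.get_state();print(s)
for n in("top","scene"):
    c=ctrl.camera(n);cv2.imwrite(f"pics/{n}0.png",c["image"])
    np.savez(f"{n}.npz",**{k:np.array(v) for k,v in c.items()})
    print(n,c["mtx"],c["dist"],c["cam_to_world"])
E
```

```text
pics
{'t': 0.0, 'joints': array([-1.43452080e+00,  2.07399621e-01,  1.54293601e+00,  8.34998230e-06,
        1.39348710e+00, -1.50501455e-01]), 'qvel': array([-4.52506820e-05,  4.49831894e-04,  6.73593183e-05,  4.54074159e-04,
       -3.36583867e-04, -9.44426609e-04]), 'joint_efforts': array([-1.55077018e-03, -3.70882130e+01, -2.81414902e+01,  6.96710357e-02,
        3.60040285e-02, -1.58983271e-04]), 'tool_pos': array([ 162.53466724, -550.77594706,  229.31083241]), 'eef_rot': array([-3.10714523e+00, -4.48605226e-01, -3.77971579e-05]), 'contact_force': array([ 0.49063965, -0.1459044 ,  0.59168501]), 'wrist_torque': array([ 0.08570655, -0.00850159, -0.03591576]), 'finger_force': 0.0, 'finger_gap': 1.0014456781871224}
top [[535.21055662   0.         314.13933798]
 [  0.         535.21055662 239.51207911]
 [  0.           0.           1.        ]] [-0.15736858  0.          0.          0.          0.        ] [[ 3.05011223e-02 -9.90158448e-01  1.36586710e-01  4.42465646e+02]
 [-9.99149505e-01 -2.64098292e-02  3.16668128e-02  1.05470001e+02]
 [-2.77479306e-02 -1.37436417e-01 -9.90121853e-01  1.17803869e+03]
 [ 0.00000000e+00  0.00000000e+00  0.00000000e+00  1.00000000e+00]]
scene [[436.59179426   0.         314.42891065]
 [  0.         436.59179426 232.13123995]
 [  0.           0.           1.        ]] [0.02636834 0.         0.         0.         0.        ] [[ 5.37060471e-01  6.24982909e-01 -5.66535448e-01  1.09205192e+03]
 [ 8.43310925e-01 -3.82020818e-01  3.78003674e-01 -2.33608995e+02]
 [ 1.98175006e-02 -6.80776364e-01 -7.32223196e-01  7.86360164e+02]
 [ 0.00000000e+00  0.00000000e+00  0.00000000e+00  1.00000000e+00]]
```

View pics/top0.png

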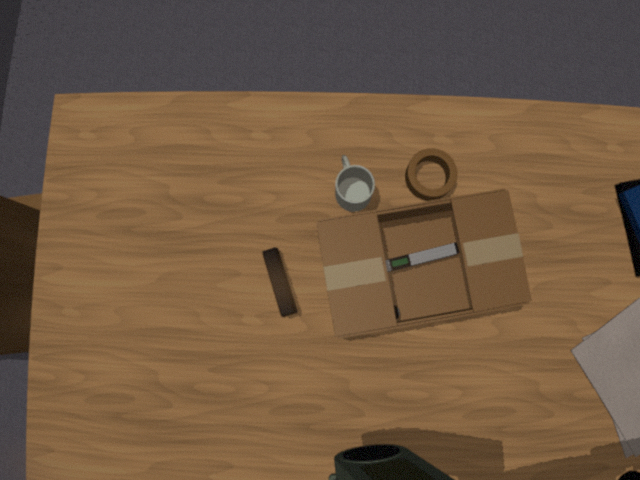

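View pics/scene0.png

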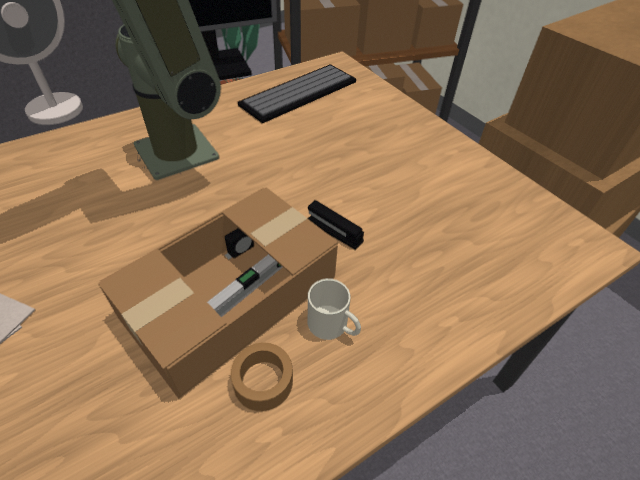

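The top view shows the carton, with flap corners near (318,223), (508,190), (528,302) and (335,336). The mouth lies between about u=385 and u=460. The level's top runs from (390,265) to a black cap at (458,248), its −x end, and the other end is under the left flap. The tape measure is at (395,310), so carton +x is image-left. The scene view confirms this; the mug, tape roll and stapler stand clear outside.

```bash
cat > h.py <<'E'
import numpy as np,cv2
def cast(c,uv,z):
    p=cv2.undistortPoints(np.float64(uv).reshape(-1,1,2),c["mtx"],c["dist"]).reshape(-1,2)
    T=c["cam_to_world"];d=np.c_[p,np.ones(len(p))]@T[:3,:3].T;o=T[:3,3]
    return o+d*((z-o[2])/d[:,2])[:,None]
E
python3 - <<'E'
from h import *
np.set_printoptions(precision=1,suppress=True)
c=np.load("top.npz");im=c["image"];hsv=cv2.cvtColor(im,cv2.COLOR_BGR2HSV)
# flap corners / mouth edge picks on z=120
P=cast(c,[(318,223),(508,190),(528,302),(335,336),(378,212),(397,325),(452,200),(470,310)],120);print(P)
e=lambda a,b:np.linalg.norm(P[a]-P[b]);print(e(0,1),e(1,2),e(2,3),e(3,0),e(4,6),e(5,7))
m=((hsv[...,1]<60)&(hsv[...,2]>90)).astype(np.uint8);m[:230]=0;m[290:]=0;m[:,:380]=0;m[:,465:]=0
ys,xs=np.nonzero(m);pts=np.c_[xs,ys].astype(np.float32);r=cv2.minAreaRect(pts);print(len(xs),r)
B=cast(c,cv2.boxPoints(r),49);print(B)
print(cast(c,[(458,248)],49))
cv2.imwrite("pics/crop.png",cv2.resize(im[180:345,310:535],None,fx=3.5,fy=3.5,interpolation=cv2.INTER_CUBIC))
E
```

```text
[[ 622.   132.6  120. ]
 [ 701.4 -254.9  120. ]
 [ 473.7 -292.2  120. ]
 [ 399.1   92.7  120. ]
 [ 647.6   12.7  120. ]
 [ 423.7  -28.3  120. ]
 [ 676.7 -137.6  120. ]
 [ 456.  -173.2  120. ]]
395.4970027108488 230.71336138260105 392.0630781965412 226.52925505841537 153.01484996378517 148.44909284161463
561 ((420.2819519042969, 256.7175598144531), (11.338214874267578, 71.09029388427734), 75.52970886230469)
[[ 558.2   -8.7   49. ]
 [ 600.  -155.9   49. ]
 [ 576.6 -162.    49. ]
 [ 535.   -15.    49. ]]
[[ 588.1 -166.1   49. ]]
```

View pics/crop.png

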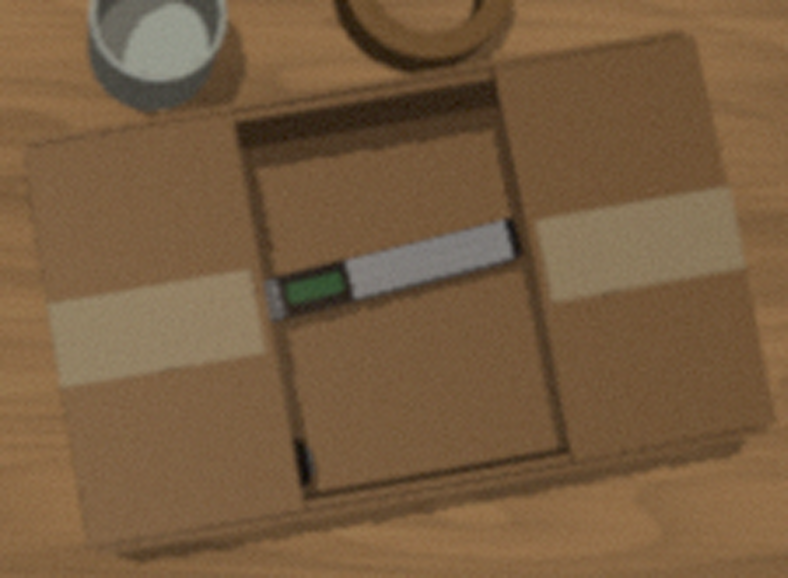

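The mouth centre is about (551, −82). The level is 24 mm wide as expected, with its −x end near (588, −166) just under the flap and its axis at about 105.8°. I'll grip about 45 mm from that end at (576, −119), and first move above it.

{"op": "drive_tool", "data": {
  "steps": [0.6, 0.052, -0.03, 0, 0, 0.6, 0.052, -0.03, 0, 0, 0.6, 0.052, -0.03, 0, 0, 0.6, 0.052, -0.03, 0, 0, 0.6, 0.052, -0.03, 0, 0, 0.6, 0.052, -0.03, 0, 0, 0.6, 0.052, -0.03, 0, 0, 0.6, 0.052, -0.03, 0, 0]
}}

```text
t: 1.1
tool_pos: [494.6, -201.9, 230.1]
eef_rot: [-3.109, -0.449, 0.001]
contact_force: [1.4, -0.7, 0.4]
finger_gap: 0.598
finger_force: 0.0
```

{"op": "drive_tool", "data": {
  "steps": [0.6, 0.051, -0.029, 0, 0, 0.6, 0.051, -0.029, 0, 0, 0.6, 0, 0, 0, -0.18, 0.6, 0, 0, 0, -0.18, 0.6, 0, 0, 0, -0.18, 0.6, 0, 0, 0, -0.18, 0.6, 0, 0, 0, -0.18, 0.6, 0, 0, 0, -0.18]
}}

```text
t: 2.1
tool_pos: [574.8, -119.0, 229.7]
eef_rot: [-2.429, -1.99, 0.001]
contact_force: [0.3, -0.1, 0.2]
finger_gap: 0.6
finger_force: 0.0
```

{"op": "drive_tool", "data": {
  "steps": [0.6, 0, 0, 0, -0.18, 0.6, 0, 0, 0, -0.18, 0.6, 0, 0, 0, -0.12, 0.6, 0, 0, 0, 0, 0.6, 0, 0, 0, 0]
}}

```text
t: 2.72
tool_pos: [575.0, -119.1, 230.1]
eef_rot: [-1.896, -2.504, 0.0]
contact_force: [0.9, -0.2, -0.2]
finger_gap: 0.601
finger_force: 0.0
```

```bash
cat > w.py <<'E'
import sys
from plant import ctrl
from h import *
from scipy.spatial.transform import Rotation as R
np.set_printoptions(precision=2,suppress=True)
s=ctrl.get_state();c=dict(ctrl.camera("wrist"))
T=np.eye(4);T[:3,:3]=R.from_rotvec(s["eef_rot"]).as_matrix();T[:3,3]=s["tool_pos"]
c["cam_to_world"]=T@c["tool_from_camera"];c["dist"]=np.array(c["dist"])
cv2.imwrite(f"pics/{sys.argv[1]}.png",c["image"]);np.savez("wrist.npz",**c)
print(s["t"],s["joints"],s["tool_pos"],T[:3,:2].T,s["finger_gap"],s["finger_force"],s["contact_force"])
E
python3 w.py w1
```

```text
2.725 [-0.35  0.23  1.51 -0.    1.4  -0.63] [ 574.98 -119.09  230.08] [[-0.27  0.96  0.  ]
 [ 0.96  0.27 -0.  ]] 0.6009934252385581 0.0 [ 0.91 -0.24 -0.17]
```

View pics/w1.png

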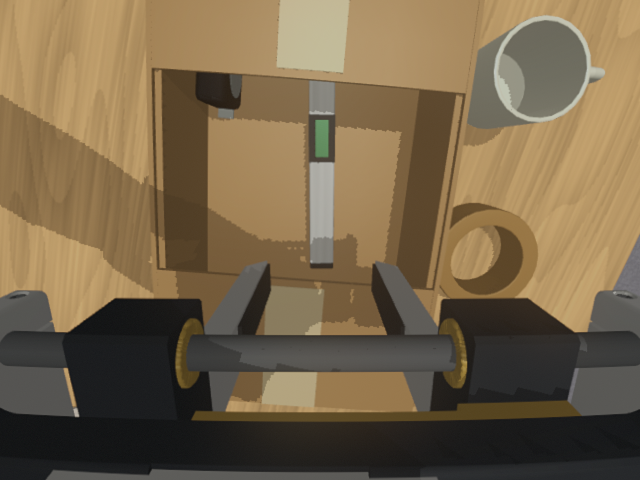

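The wrist picture shows the level running vertically at u≈321, with its cap edge at v≈267. The mouth corners are about (153,68), (463,94), (434,290) and (158,268). I'll convert these points.

```bash
python3 - <<'E'
from h import *
np.set_printoptions(precision=1,suppress=True)
c=np.load("wrist.npz")
M=cast(c,[(153,68),(463,94),(434,290),(158,268)],120);print(M,[np.linalg.norm(M[i]-M[i-1]) for i in range(4)])
L=cast(c,[(321,267),(310,262),(333,262),(309,165),(334,165),(322,139)],49);print(L)
T=np.linalg.inv(c["cam_to_world"]);t=c["tool_from_camera"]
# in tool frame
s=np.load("wrist.npz");W=c["cam_to_world"]@np.linalg.inv(t)
I=np.linalg.inv(W)
for A in(M,L):print((np.c_[A,np.ones(len(A))]@I.T)[:,:3])
E
```

```text
[[ 423.4  -28.7  120. ]
 [ 646.5   15.   120. ]
 [ 678.5 -135.9  120. ]
 [ 453.1 -179.4  120. ]] [np.float64(153.60128109750696), np.float64(227.3409221284496), np.float64(154.26975997088957), np.float64(229.4803078814432)]
[[ 588.9 -165.5   49. ]
 [ 576.6 -163.4   49. ]
 [ 599.4 -157.    49. ]
 [ 549.8  -69.    49. ]
 [ 573.   -62.5   49. ]
 [ 555.2  -42.3   49. ]]
[[ 128.  -121.3  110.2]
 [ 109.6  105.3  110.1]
 [ -44.3   95.1  110. ]
 [ -25.1 -133.6  110.1]]
[[-48.6   1.  181.1]
 [-43.1 -10.4 181.1]
 [-43.1  13.3 181.1]
 [ 54.9 -10.6 181.1]
 [ 54.9  13.5 181.1]
 [ 79.2   1.9 181.1]]
```

Both views agree to within 2 mm. I'll descend to TCP z≈52, so the gripper body clears the flaps, and close.

{"op": "drive_tool", "data": {
  "steps": [0.6, 0, 0.0015, 0.05, 0, 0.6, 0, 0, 0.05, 0, 0.6, 0, 0, 0.04, 0, 0.6, 0, 0, 0.025, 0, 0.6, 0, 0, 0.012, 0, 0.6, 0, 0, 0, 0, 0.0, 0, 0, 0, 0, 0.0, 0, 0, 0, 0],
  "squeeze": 12
}}

```text
t: 3.78
tool_pos: [577.8, -119.1, 55.0]
eef_rot: [1.893, 2.504, 0.001]
contact_force: [-0.6, 0.0, 0.6]
finger_gap: 0.423
finger_force: 0.0
```

{"op": "drive_tool", "data": {
  "steps": [0.0, 0, 0, 0, 0, 0.0, 0, 0, 0, 0, 0.0, 0, 0, 0, 0, 0.0, 0, 0, 0, 0]
}}

```text
t: 4.28
tool_pos: [576.6, -119.0, 54.1]
eef_rot: [1.894, 2.506, -0.001]
contact_force: [-2.8, -1.4, 6.0]
finger_gap: 0.258
finger_force: 12.0
```

Gripped: the gap of 0.258 is 24 mm. Now a slow lift with a shift towards carton +x, so the short end clears the flap.

{"op": "drive_tool", "data": {
  "steps": [0.0, 0.005, 0, -0.01, 0, 0.0, 0.005, 0, -0.01, 0, 0.0, 0.005, 0, -0.01, 0, 0.0, 0.003, 0, -0.01, 0, 0.0, 0, 0, 0, 0]
}}

```text
t: 4.9
tool_pos: [572.4, -101.1, 94.7]
eef_rot: [1.893, 2.505, 0.001]
contact_force: [0.2, -0.3, -1.9]
finger_gap: 0.257
finger_force: 12.0
```

```bash
python3 w.py w2; python3 -c "
from plant import ctrl;print(ctrl.get_state()['wrist_torque'])"
```

```text
4.9 [-0.32  0.36  1.65  0.    1.13 -0.6 ] [ 572.4  -101.14   94.67] [[-0.27  0.96 -0.  ]
 [ 0.96  0.27  0.  ]] 0.2573381993150387 11.999549120664597 [ 0.22 -0.31 -1.89]
[-0.00483533 -0.19817216 -0.05969079]
```

View pics/w2.png

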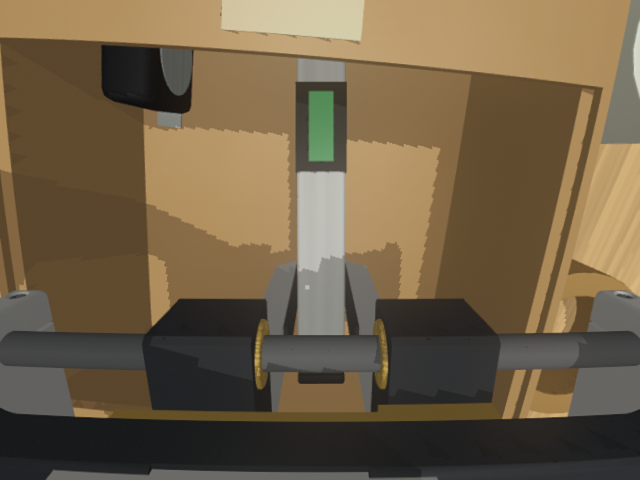

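The level is held level rather than sagging: it keeps about 47 px width along its length at u≈298–345, with the tail under the far flap. I'll loosen the grip so the tail pivots down.

{"op": "drive_tool", "data": {
  "steps": [0.0, 0, 0, 0, 0, 0.0, 0, 0, 0, 0],
  "squeeze": 8
}}

```text
t: 5.2
tool_pos: [571.9, -101.8, 93.4]
eef_rot: [1.895, 2.505, 0.0]
contact_force: [0.1, -0.3, -1.0]
finger_gap: 0.256
finger_force: 8.0
```

```bash
cat > wid.py <<'E'
# level width at rows near and far of the wrist picture, and the cap's row, to tell tilt
from plant import ctrl
from h import *
s=ctrl.get_state();im=ctrl.camera("wrist")["image"];g=cv2.cvtColor(im,cv2.COLOR_BGR2HSV)
m=((g[...,1]<45)&(g[...,2]>110))[:, 285:360]
print([ (r,int(m[r].sum())) for r in range(20,260,20)])
gr=(g[...,0]>45)&(g[...,0]<85)&(g[...,1]>90);y,x=np.nonzero(gr[:,280:365]);print("vial",len(y),y.min() if len(y) else 0,y.max() if len(y) else 0)
print(np.round(s["wrist_torque"],3),np.round(s["contact_force"],2),s["tool_pos"].round(1),s["finger_force"],s["finger_gap"])
E
python3 wid.py
```

```text
[(20, 0), (40, 0), (60, 48), (80, 48), (100, 0), (120, 0), (140, 0), (160, 0), (180, 48), (200, 48), (220, 48), (240, 48)]
vial 1025 91 139
[-0.12  -0.246 -0.036] [ 0.15 -0.34 -0.97] [ 571.9 -101.8   93.4] 8.002603948116302 0.2555239774831281
```

{"op": "drive_tool", "data": {
  "steps": [0.0, 0, 0, 0, 0, 0.0, 0, 0, 0, 0],
  "squeeze": 5
}}

```text
t: 5.5
tool_pos: [571.8, -101.6, 93.4]
eef_rot: [1.895, 2.506, -0.0]
contact_force: [0.5, -1.6, -1.0]
finger_gap: 0.252
finger_force: 5.0
```

```bash
python3 wid.py
```

```text
[(20, 0), (40, 0), (60, 46), (80, 48), (100, 0), (120, 0), (140, 0), (160, 0), (180, 48), (200, 48), (220, 48), (240, 48)]
vial 1018 91 138
[-0.234 -0.279 -0.093] [ 0.49 -1.59 -1.  ] [ 571.8 -101.6   93.4] 5.003634765744209 0.251963207640456
```

{"op": "drive_tool", "data": {
  "steps": [0.0, 0, 0, 0, 0, 0.0, 0, 0, 0, 0, 0.0, 0, 0, 0, 0],
  "squeeze": 3.5
}}

```text
t: 5.92
tool_pos: [571.7, -101.4, 93.4]
eef_rot: [-1.895, -2.506, -0.0]
contact_force: [-0.3, -0.2, -2.3]
finger_gap: 0.25
finger_force: 3.5
```

```bash
python3 wid.py; python3 w.py w3
```

```text
[(20, 0), (40, 0), (60, 42), (80, 48), (100, 0), (120, 0), (140, 0), (160, 0), (180, 48), (200, 48), (220, 48), (240, 48)]
vial 1025 91 138
[-0.189 -0.255 -0.029] [-0.26 -0.24 -2.25] [ 571.7 -101.4   93.4] 3.503560982644558 0.2498920094657387
5.975 [-0.32  0.36  1.65  0.    1.13 -0.6 ] [ 571.71 -101.39   93.44] [[-0.27  0.96  0.  ]
 [ 0.96  0.27 -0.  ]] 0.2513591105260097 3.503434918820858 [ 0.69 -0.23 -2.  ]
```

View pics/w3.png

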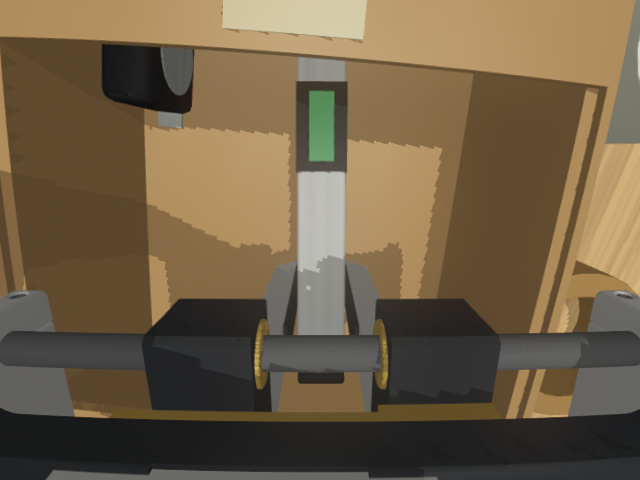

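The picture is unchanged, with the level still horizontal at 3.5 N (vial at (321,125)), so the pads resist pivoting. I'll use the far flap's edge as a fulcrum: lifting makes it press on the bar and tilt it.

{"op": "drive_tool", "data": {
  "steps": [0.0, 0, 0, 0, 0, 0.0, 0, 0, -0.01, 0, 0.0, 0, 0, -0.01, 0, 0.0, 0, 0, -0.01, 0, 0.0, 0, 0, -0.01, 0, 0.0, 0, 0, -0.008, 0, 0.0, 0, 0, 0, 0],
  "squeeze": 6
}}

```text
t: 6.9
tool_pos: [571.0, -100.2, 141.3]
eef_rot: [-1.893, -2.504, -0.001]
contact_force: [-2.5, 4.5, -5.9]
finger_gap: 0.256
finger_force: 6.0
```

```bash
python3 wid.py
```

```text
[(20, 0), (40, 0), (60, 0), (80, 0), (100, 0), (120, 0), (140, 0), (160, 0), (180, 45), (200, 46), (220, 46), (240, 47)]
vial 1376 99 159
[ 0.754  0.172 -0.061] [-2.47  4.51 -5.93] [ 571.  -100.2  141.3] 5.999092608690262 0.2562644609640925
```

It is tilting: the far width has shrunk to 45 px and the downward load is about 6 N. I'll continue.

{"op": "drive_tool", "data": {
  "steps": [0.0, 0, 0, -0.008, 0, 0.0, 0, 0, -0.008, 0, 0.0, 0, 0, -0.008, 0, 0.0, 0, 0, 0, 0]
}}

```text
t: 7.45
tool_pos: [574.0, -103.5, 168.5]
eef_rot: [1.89, 2.5, 0.0]
contact_force: [0.6, -2.6, 0.5]
finger_gap: 0.254
finger_force: 6.0
```

```bash
python3 wid.py; python3 w.py w4; python3 -c "
from plant import ctrl;import cv2
cv2.imwrite('pics/s4.png',ctrl.camera('scene')['image'][120:420,60:460])"
```

```text
[(20, 0), (40, 0), (60, 0), (80, 0), (100, 38), (120, 0), (140, 0), (160, 0), (180, 42), (200, 42), (220, 44), (240, 44)]
vial 981 115 163
[-0.525 -0.198  0.045] [ 0.62 -2.58  0.5 ] [ 574.  -103.5  168.5] 5.999656319618225 0.2538826626315846
7.5 [-0.33  0.28  1.59 -0.    1.27 -0.6 ] [ 573.94 -103.6   168.19] [[-0.27  0.96 -0.01]
 [ 0.96  0.27  0.  ]] 0.25303748178211477 5.99960558116436 [ 0.94 -3.45  1.31]
```

View pics/s4.png

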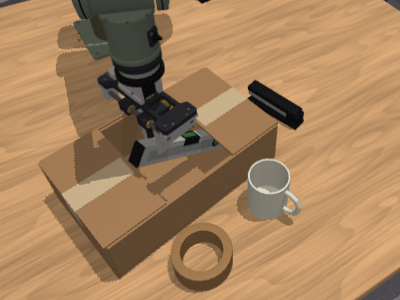

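The cap end is up and clear above the flap at about (140,155) in the crop, the level leans at roughly 20–25° and the tail is still inside. I'll tilt it more, then draw it along its axis.

{"op": "drive_tool", "data": {
  "steps": [0.0, 0, 0, -0.008, 0, 0.0, 0, 0, -0.008, 0, 0.0, 0, 0, -0.008, 0, 0.0, 0, 0, 0, 0]
}}

```text
t: 8.1
tool_pos: [572.2, -101.6, 190.5]
eef_rot: [1.893, 2.505, 0.0]
contact_force: [0.9, -0.9, -0.5]
finger_gap: 0.254
finger_force: 6.0
```

```bash
python3 wid.py
```

```text
[(20, 0), (40, 0), (60, 0), (80, 0), (100, 34), (120, 36), (140, 0), (160, 0), (180, 39), (200, 40), (220, 42), (240, 44)]
vial 798 130 171
[-0.253 -0.084 -0.001] [ 0.94 -0.93 -0.53] [ 572.2 -101.6  190.5] 5.999588593840599 0.2542252827549441
```

The tilt is now about 31°. Drawing it out, up and toward carton −x.

{"op": "drive_tool", "data": {
  "steps": [0.0, -0.012, 0, -0.008, 0, 0.0, -0.012, 0, -0.008, 0, 0.0, -0.012, 0, -0.008, 0, 0.0, -0.012, 0, -0.009, 0, 0.0, -0.012, 0, -0.009, 0, 0.0, -0.012, 0, -0.009, 0, 0.0, 0, 0, 0, 0],
  "squeeze": 8
}}

```text
t: 9.02
tool_pos: [592.1, -171.9, 241.7]
eef_rot: [1.895, 2.503, 0.0]
contact_force: [0.1, 0.5, -2.8]
finger_gap: 0.256
finger_force: 8.0
```

```bash
python3 wid.py; python3 w.py w5
```

```text
[(20, 0), (40, 0), (60, 0), (80, 0), (100, 0), (120, 26), (140, 29), (160, 31), (180, 0), (200, 36), (220, 38), (240, 41)]
vial 509 164 193
[-0.044 -0.142  0.031] [ 0.11  0.47 -2.83] [ 592.1 -171.9  241.7] 7.998783141374588 0.25565108485635896
9.075 [-0.42  0.28  1.42 -0.    1.43 -0.7 ] [ 591.83 -171.43  241.05] [[-0.27  0.96 -0.  ]
 [ 0.96  0.27  0.  ]] 0.2556553015726045 7.998630702495575 [-0.34 -0.47 -3.67]
```

View pics/w5.png

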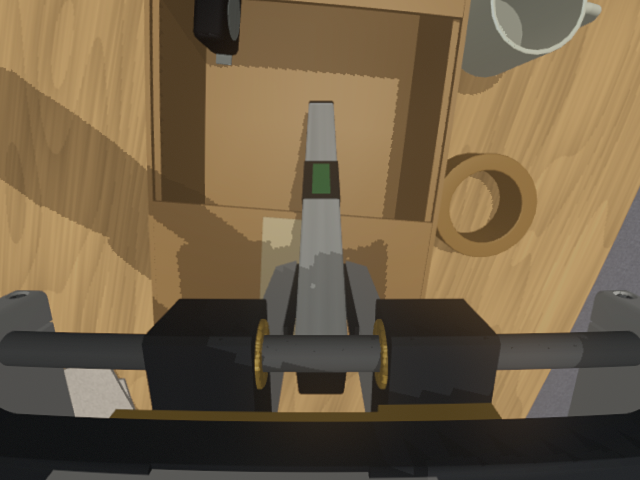

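The whole level is visible with its tail at (321,102) over the middle of the mouth, clear of both flaps. I'll grip firmly and lift straight up.

{"op": "drive_tool", "data": {
  "steps": [0.0, 0, 0, 0, 0, 0.0, 0, 0, -0.025, 0, 0.0, 0, 0, -0.04, 0, 0.0, 0, 0, -0.04, 0, 0.0, 0, 0, -0.04, 0, 0.0, 0, 0, -0.04, 0, 0.0, 0, 0, -0.025, 0, 0.0, 0, 0, 0, 0],
  "squeeze": 25
}}

```text
t: 10.12
tool_pos: [592.1, -170.8, 453.1]
eef_rot: [1.891, 2.502, 0.002]
contact_force: [0.8, -0.4, -3.1]
finger_gap: 0.252
finger_force: 25.0
```

{"op": "drive_tool", "data": {
  "steps": [0.0, 0, 0, 0, 0, 0.0, 0, 0, 0, 0, 0.0, 0, 0, 0, 0, 0.0, 0, 0, 0, 0]
}}

```text
t: 10.62
tool_pos: [591.2, -170.7, 449.8]
eef_rot: [-1.894, -2.505, 0.0]
contact_force: [-0.5, -0.8, -2.9]
finger_gap: 0.256
finger_force: 25.0
```

```bash
python3 w.py w6; python3 - <<'E'
from plant import ctrl
import numpy as np,cv2
c=ctrl.camera("scene");cv2.imwrite("pics/s6.png",c["image"]);np.savez("scene.npz",**{k:np.array(v) for k,v in c.items()})
E
```

```text
10.625 [-0.42  0.23  1.08 -0.    1.84 -0.7 ] [ 591.24 -170.66  449.78] [[-0.27  0.96  0.  ]
 [ 0.96  0.27 -0.  ]] 0.25642247520029615 24.99912053346634 [-0.48 -0.78 -2.94]
```

View pics/s6.png

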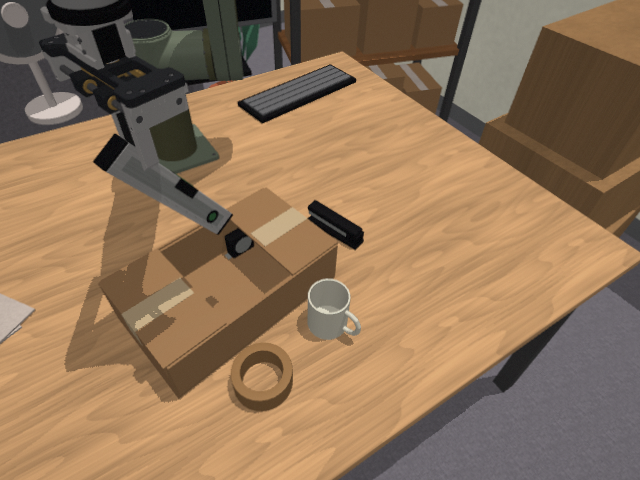

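View pics/w6.png

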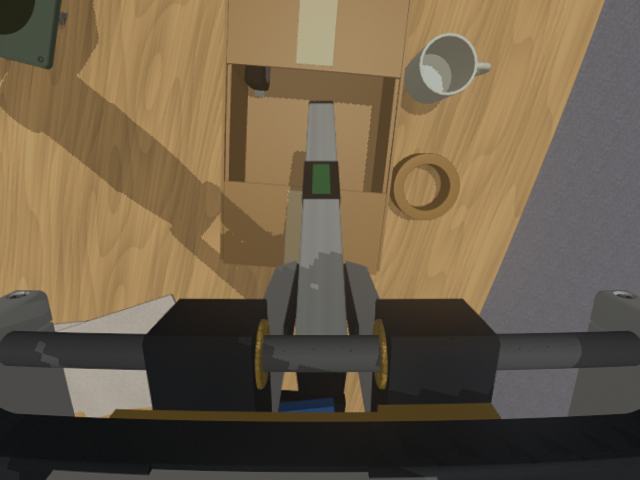

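In the scene view the level hangs tilted in the gripper, with its cap near (110,152) and its tail near (225,222). The wrist view shows it unmoved in the grip since the draw-out. Even hanging fully vertical, the tail would be at z ≥ 200 mm and needs 178 mm. The mug, tape roll, stapler and tape measure are where they were, so I'm handing in.

```bash
python3 -c "
from plant import ctrl;s=ctrl.get_state();print(abs(s['qvel']).max(),s['finger_force']);print(ctrl.hand_in())"
```

```text
0.004144444693511275 24.999075829982758
the job is handed in; nothing more can be done
None
```

I drew the level out end first and handed the job in at about 10.7 s: it was gripped at 25 N, at rest and touching nothing, its lower end at least 20 mm above the required height, and the tape measure and the desk items looked unmoved in the last pictures.

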